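Free the rolling pin from the lidded tub

ROBOT

A 6-joint arm with a two-finger parallel gripper is mounted at the origin on the work surface. World frame = base frame: x ahead of the robot, y to its left, z up, the work surface at z = 0. Lengths are in m, angles in rad, forces in N, time in s.
With the tool pointing down it reaches from about 0.25 to 0.725 m from the base axis. Payload 9.7 kg.
Tool frame: the origin (TCP) lies midway between the tips of the shut fingers; the grasp point (between the pads) lies 19 mm behind it; z points along the fingers, y is the line along which they close (so a half turn about z gives the same grasp; the last joint's range is limited). The gripper opens to 85 mm and grips with 20 to 120 N. Pads are 22 mm wide; open, the fingers measure 114 mm over their backs; the gripper's body (76 mm by 85 mm) begins 54 mm behind the grasp point. The pads swing forward as they close: fully open they stand 13 mm farther back than shut.
Start: joints at [-1.319, 0.087, 0.176, 1.66, 0, 1.571], TCP at [0.137, -0.533, 0.231] pointing down, gripper open.
Joint ranges: [-3.13, 3.13], [-0.85, 1.81], [-1.15, 1.24], [-2.2, 2.28], [-1.44, 1.52], [-3.14, 3.14]. Speed limits (rad/s): [2.22, 2.22, 2.57, 3.14, 3.14, 3.14].

INTERFACE

Orientations are given as a unit quaternion [x, y, z, w].
In Python, from cell import robot gives the robot as it stands. The module is installed in compiled form; this text tells all that it offers.
- The arm moves only by the shell command python3 -m crank 'ROWS' [OPENING]. ROWS is a JSON list of rows, 1 to 8 of them, each an object with the fields xyz (a list: dx, dy, dz in m), turn_vec (a list: a rotation vector rx, ry, rz in rad); a field left out counts as zero; each row shifts and turns the commanded pose from where the row before left it, along the tool's axes as they then stand; what a row does not reach is not made up. A row lasts 1/8 s, in which the tool goes at most 0.0625 m and 0.188 rad, less where a joint would pass 70% of its speed; a pose out of reach is approached as far as the arm can. OPENING is the finger opening in m, set as the command begins (- or left out keeps the last). The fingers move at their own pace and stop on an object; the grip force is fixed at half the most. Time passes only in rows, so rows that do not move let the fingers close. It prints the time, the measured TCP pose, the force, the opening and the grip force at its end. Input that does not fit is refused with a message, and nothing moves.
- robot.observe(): the state, without advancing time (a new reading comes with each control period).
- robot.grab_frame(name): name is "side" or "top"; returns the picture (400x640x3 uint8, red, green, blue); there is no depth.
- robot.get_calibration(name): a dict with "fovy" (degrees; the focal length in pixels is half the picture's height over the tangent of half this angle, whatever the lens; pixels are square), "cx", "cy" (the principal point, pixels), "distortion" ([k1, k2, p1, p2, k3] as OpenCV has them; the pictures are not rectified), "rvec" (rotation vector, rad) and "tvec" (3), from world to camera coordinates, as OpenCV has them. Camera axes: x right, y down, z forward; pixel columns grow to the right and rows downward; lengths in m; the calibration is good to about 2 mm. A picture is of the moment at which its call begins. get_calibration takes no time and is no camera call.
- robot.close_job(): hands the job in; it is judged then, once.
The state is a dict: "t": time; "joint_positions": joint angles; "dq": joint speeds; "joint_torque": joint torques, N m; "ee_pos": TCP position; "tool_rot": TCP orientation; "contact_force": force on the tool from outside, world axes, zero at the start; "ft_torque": the same for the moment, N m; "opening": finger opening in m; "grasp_force": force on a finger pad.
Only numpy, scipy, OpenCV 4.12 (cv2) and the standard library are available. Lean on these libraries where they do the work, as an engineer would, in place of code of your own. Each camera call takes 0.05 s, during which the arm holds its last target. There are 200 camera calls.

TASK

Clear the stray spice tube from beside the rolling pin in the blue tub by standing it fully down in the free hole of the spice rack and letting go of it. Then get the rolling pin out through the mouth of the lid, which is shorter than the pin: tip it slantwise so that one end comes out first, then finish while still holding the pin in the gripper, still, over the tub, with the whole pin at least 5 cm above the lid and touching nothing else. Leave the other tubes and all other things where they are.

Things in the scene. Friction and masses are not known exactly. Their poses are not given: they have to be found in the camera images.
- tub: Blue plastic tub fixed to the shelf, 200 mm (its x) by 340 mm (its y), 84 mm high with its fixed white lid (206 x 346). Origin at the centre of its underside, z up. Inside 190 x 330 mm, floor 4 mm above the shelf. Two cradles at y = +70 and -70 (each 20 mm long in y, rails over x = -29 to -1 mm, 20.6 mm high) carry the rolling pin at x = -15 mm, parallel to the tub's y.
- mouth (a point): Centre of the rectangular mouth in the tub's lid, right above the tub's origin, at the lid's top face; axes as the tub's. The mouth is 150 mm along x and 205 mm along y. The lid is 4 mm thick: underside 80 mm, top 84 mm above the shelf.
- pin: Wooden rolling pin, a dowel 240 mm long along its own y, 26 mm diameter over the middle 140 mm, tapering to 18 mm at the ends, about 110 g; origin at its middle, on the axis. Starts level on the cradles, axis 30 mm above the shelf, body y = tub y, middle within 8 mm of the tub's in y: both ends lie under the lid. It can be shifted lengthwise and tipped 23 degrees.
- pin_end_a (a point): centre of the pin's end face at its own y = +120 mm
- pin_end_b (a point): centre of the pin's end face at its own y = -120 mm
- tube: Loose amber glass spice tube with a cork top, 20 mm diameter, 110 mm tall, about 40 g, the one that stands in the tub beside the rolling pin and sticks up through the mouth. Origin at the centre of its underside, z along its axis. It stands on the tub's floor (4 mm above the shelf) inside a small fixed socket ring.
- cup: The socket ring fixed on the tub's floor that holds the stray tube: 30 mm outer, 23 mm inner diameter, 20 mm high; centre at tub x = +45 mm, within 25 mm of the tub's middle in y. Origin at the centre of its underside.
- rack: Wooden rack block fixed on the shelf, 160 mm (its x) by 64 mm (its y), 55 mm high, with three round holes in a row along its x at -50, 0 and +50 mm, 23 mm diameter, 45 mm deep, chamfered by 3 mm. Two holes hold tubes, whose tops are 120 mm above the shelf; one is free. Origin at the centre of its underside.
- seat: Thin dark disc at the bottom of the rack's free hole, on the hole's axis: tells which hole is free and where it is. Origin 10 mm above the shelf, where the underside of a seated tube comes to rest.
- tube_l: one of the two glass tubes already in the rack, same shape as tube, leave in place; origin at the centre of its underside
- tube_r: the other tube already in the rack, likewise
- jug: glass measuring jug, 100 mm diameter, 130 high, handle on one side; leave alone; origin at the centre of its underside
- whisk: orange silicone whisk lying flat, 300 mm long, up to 62 mm high; leave alone; origin near its middle, underside
- jar: glass jar with metal lid, 76 mm diameter, 120 high; leave alone; origin underside centre
- can: food can, 68 mm diameter, 100 high; leave alone; origin underside centre
- bowl: white bowl, 130 mm diameter, 60 high; leave alone; origin underside centre

How it is judged:
By the outcome, as a careful person would: the job done as asked, in the order asked, and still so for the second after the job is handed in, while the arm keeps its last pose, push and grip.
It also fails if it takes over 64 s, if anything falls off the work surface, if the arm or the gripper's body presses on something with over 40 N, if the wrist force passes 120 N, or if a joint passes its speed limit or range.

## Working session

There is one attempt and no reset: what is moved stays moved. The work goes in short steps, Python scripts to look and compute and a shell command to move; the robot and the scene stay as the last step left them, time stands still between calls to the robot, and variables do not carry over. Pictures are saved under pics/ and viewed, at most 10 in all, crops included, and the job is handed in when it is done.

```bash
mkdir -p pics; python3 - <<'E'
from cell import robot
import cv2
for n in("side","top"):
    im=robot.grab_frame(n); cv2.imwrite(f"pics/{n}0.png",im[:,:,::-1]); c=robot.get_calibration(n);print(n,c)
print(robot.observe())
E
```

```text
side {'fovy': 52.1877749956445, 'cx': 319.77388613098793, 'cy': 198.65900223913405, 'distortion': array([-0.09830115,  0.        ,  0.        ,  0.        ,  0.        ]), 'rvec': array([ 0.27837565, -2.82000374,  1.1717293 ]), 'tvec': array([0.59200092, 0.16818483, 1.06475469])}
top {'fovy': 55.15418130184447, 'cx': 320.1924670120663, 'cy': 201.1709057589424, 'distortion': array([-0.02308423,  0.        ,  0.        ,  0.        ,  0.        ]), 'rvec': array([ 2.16374544, -2.15548237,  0.09864534]), 'tvec': array([-0.0358297 ,  0.63267182,  1.05864167])}
{'t': 0.1, 'joint_positions': array([-1.31900726e+00,  8.73905586e-02,  1.75214668e-01,  1.65978017e+00,
        2.92399309e-05,  1.57081567e+00]), 'dq': array([-0.00087745, -0.00217024,  0.00230158, -0.0016914 ,  0.00099019,
       -0.0003444 ]), 'joint_torque': array([-2.96550643e-04, -5.21559763e+01,  4.65653801e+01,  1.60515367e-02,
        7.00506985e-05,  1.19253318e-05]), 'ee_pos': array([ 0.13698418, -0.53246402,  0.2306626 ]), 'tool_rot': array([ 9.92086793e-01,  1.25552611e-01, -5.83109668e-05, -5.77114881e-04]), 'contact_force': array([-1.09277624,  0.0867965 , -0.35942331]), 'ft_torque': array([ 0.02256333,  0.04109459, -0.02330126]), 'grasp_force': 0.0, 'opening': 0.08554800159235303}
```

View pics/side0.png

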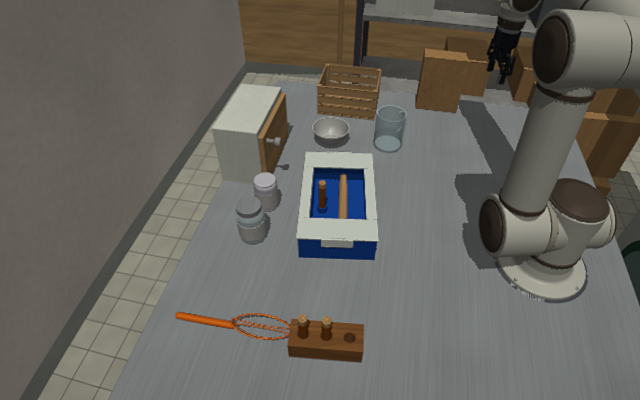

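View pics/top0.png

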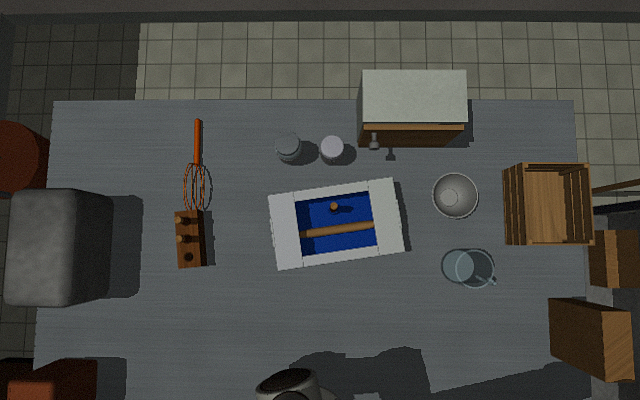

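The overview shows the tub at the centre: side about (338,205), top about (337,223), with the tube at top (334,206). The rack is at side (326,340) and top (190,240). Its free hole is the end one, at side (350,337) and top (188,257). I'll enlarge both views.

```bash
cat > lib.py <<'E'
import cv2,numpy as np
from cell import robot
from scipy.spatial.transform import Rotation as R
from scipy.optimize import least_squares
def K(n):
    c=robot.get_calibration(n); f=200/np.tan(np.radians(c['fovy']/2))
    return np.array([[f,0,c['cx']],[0,f,c['cy']],[0,0,1]]),c['distortion'],c['rvec'],c['tvec']
def proj(n,P):
    k,d,r,t=K(n); return cv2.projectPoints(np.atleast_2d(np.array(P,float)),r,t,k,d)[0][:,0]
def ray(n,uv):
    k,d,r,t=K(n); p=cv2.undistortPoints(np.array([[uv]],float),k,d)[0,0]
    M=cv2.Rodrigues(r)[0]; return -M.T@t, M.T@np.r_[p,1]
def onz(n,uv,z):
    o,d=ray(n,uv); return o+d*(z-o[2])/d[2]
def tri(a,b):
    o,d=ray('side',a);q,e=ray('top',b)
    s=np.linalg.lstsq(np.c_[d,-e],q-o,rcond=None)[0]; A=o+d*s[0];B=q+e*s[1]
    return (A+B)/2,np.linalg.norm(A-B)
def tile(im,x,y,w,h,s,step=10):
    c=cv2.resize(im[y:y+h,x:x+w,::-1],None,fx=s,fy=s,interpolation=cv2.INTER_CUBIC)
    c=np.clip(c*1.4,0,255).astype(np.uint8)
    c=cv2.copyMakeBorder(c,14,0,24,0,cv2.BORDER_CONSTANT)
    for u in range(-(-x//step)*step,x+w,step):
        X=24+int((u-x+.5)*s);cv2.line(c,(X,10),(X,14),(0,255,255));cv2.putText(c,str(u),(X-10,9),0,.32,(255,255,255))
        for v in range(-(-y//step)*step,y+h,step):
            cv2.circle(c,(X,14+int((v-y+.5)*s)),1,(0,255,255),-1)
    for v in range(-(-y//step)*step,y+h,step): cv2.putText(c,str(v),(0,18+int((v-y+.5)*s)),0,.32,(255,255,255))
    return c
def save(name,*t):
    h=max(a.shape[0] for a in t)
    o=np.hstack([cv2.copyMakeBorder(a,0,h-a.shape[0],0,0,cv2.BORDER_CONSTANT) for a in t]);cv2.imwrite('pics/'+name,o);print(o.shape)
E
python3 - <<'E'
from lib import *
s=robot.grab_frame('side');t=robot.grab_frame('top')
save('tub1.png',tile(s,294,147,90,115,4),tile(t,264,173,143,101,2.7))
save('rack1.png',tile(s,283,308,86,57,5.5),tile(t,170,203,40,72,6.5))
E
```

```text
(474, 794, 3)
(482, 781, 3)
```

View pics/tub1.png

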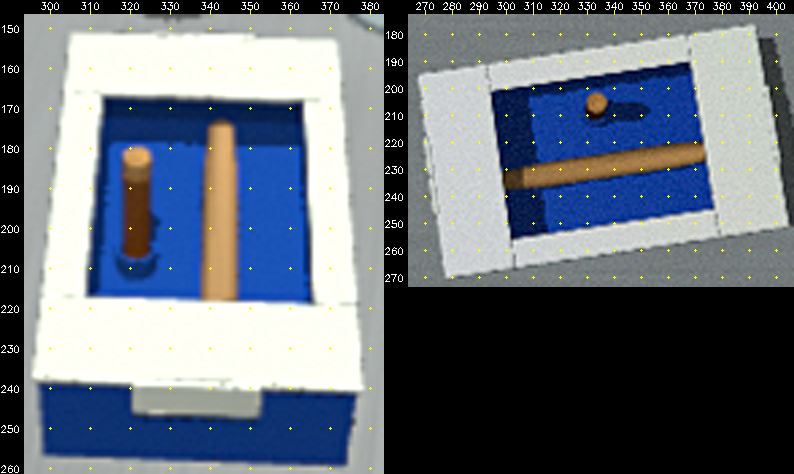

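View pics/rack1.png

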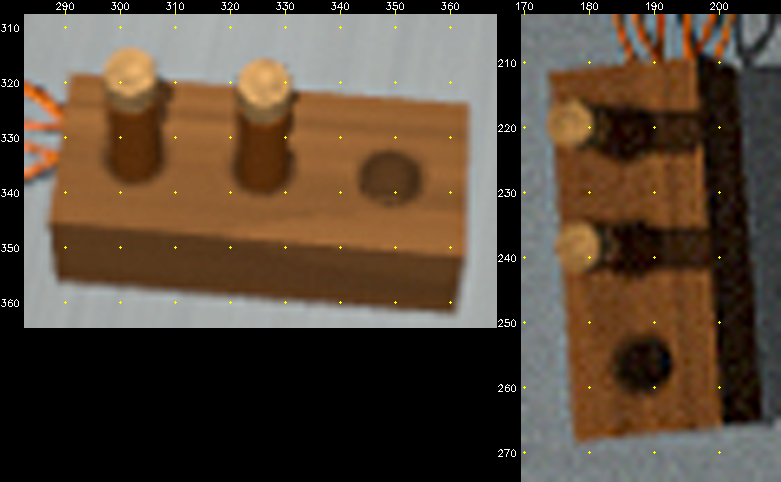

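Tub lid corners: side (305.5,151.5), (371.8,152.8), (378.3,240.5), (296,237.8); top (267.2,195.5), (392,177), (404.2,251), (277.6,270.3). The cork centre is at side (321.8,181.8) and top (333.5,205.5). The free hole is at side (348.9,337.3) and top (188.3,256.5). Next I'll fit poses to these.

```bash
python3 - <<'E'
from lib import *
lidS=[(305.5,151.5),(371.8,152.8),(378.3,240.5),(296,237.8)]; lidT=[(267.2,195.5),(392,177),(404.2,251),(277.6,270.3)]
mS=[(313,167),(363.3,168),(365.8,218.8),(309.3,217.3)]; mT=[(294.2,201),(367.9,190.6),(377.6,245.8),(302.8,256.2)]
rS=[(291.2,318.4),(363.2,323.7),(362.3,351.7),(287,345.3)]; rT=[(173.8,211.6),(196.3,209.3),(200.3,265.6),(178.1,268)]
def order(n,uv,z):
    P=np.array([onz(n,u,z) for u in uv]);return P
def fit(hx,hy,z0,sets,nm):
    # sets: list of (cam,uv,hx,hy); match by nearest
    C=np.mean([order(n,uv,z0).mean(0) for n,uv,_,_ in sets],0)
    for yaw0 in (0,.3,-.3,1.57):
        def pts(p,hx,hy):
            c,s=np.cos(p[2]),np.sin(p[2]);L=np.array([(hx,hy),(-hx,hy),(-hx,-hy),(hx,-hy)])
            return np.c_[L@np.array([[c,s],[-s,c]])+p[:2],np.full(4,p[3])]
        def f(p):
            r=[]
            for n,uv,a,b in sets:
                q=proj(n,pts(p,a,b));uv=np.array(uv)
                j=np.argmin(((q[:,None]-uv[None])**2).sum(2),1); r.append((q-uv[j]).ravel())
            return np.concatenate(r)
        o=least_squares(f,[C[0],C[1],yaw0,z0]);print(nm,yaw0,o.x.round(4),'rms px',np.sqrt(np.mean(o.fun**2)).round(2))
    
fit(0,0,.084,[('side',lidS,.103,.173),('top',lidT,.103,.173),('side',mS,.075,.1025),('top',mT,.075,.1025)],'tub')
fit(0,0,.055,[('side',rS,.08,.032),('top',rT,.08,.032)],'rack')
for nm,a,b in [('tubetop',(321.8,181.8),(333.5,205.5)),('hole',(348.9,337.3),(188.3,256.5)),('tl',(302,317.7),(177.3,219)),('tr',(326.1,319.9),(178.6,238.2)),('jug?',(390,125),(460,266))]:
    print(nm,*[x.round(4) for x in tri(a,b)])
for z in(.03,):
  print('pin side',onz('side',(342.8,180),.043),onz('side',(343.3-.0,215),.043),'top',onz('top',(303,232.8),.043),onz('top',(373,223.9),.043))
E
```

```text
tub 0 [ 0.5677 -0.0759  0.1535  0.0822] rms px 0.41
tub 0.3 [ 0.5677 -0.0759  0.1535  0.0822] rms px 0.41
tub -0.3 [ 0.5677 -0.0759  0.1535  0.0822] rms px 0.41
tub 1.57 [ 0.5706 -0.0841  1.7257  0.0534] rms px 17.9
rack 0 [0.524  0.3372 0.1105 0.0535] rms px 0.41
rack 0.3 [0.524  0.3372 0.1105 0.0535] rms px 0.41
rack -0.3 [0.524  0.3372 0.1105 0.0535] rms px 0.41
rack 1.57 [0.5241 0.3321 1.6689 0.0504] rms px 19.27
tubetop [ 0.6123 -0.0698  0.1151] 0.0008
hole [0.4743 0.3328 0.0516] 0.001
tl [0.5738 0.342  0.1183] 0.0029
tr [0.5242 0.3368 0.1175] 0.0014
jug? [ 0.4518 -0.403   0.0986] 0.0075
pin side [ 0.56628355 -0.16725873  0.043     ] [ 0.5424969  -0.02557827  0.043     ] top [0.54243345 0.01425091 0.043     ] [ 0.56812436 -0.18196737  0.043     ]
```

```bash
cat > go.py <<'E'
# go.py x y z yaw : remaining displacement in tool axes, and turn, tool pointing down with tool x at angle yaw
import sys; from lib import *
def togo(p,Rt):
    o=robot.observe(); q=R.from_quat(o['tool_rot']); print('t',round(o['t'],2),'d',q.inv().apply(np.array(p)-o['ee_pos']).round(4),'rv',(q.inv()*Rt).as_rotvec().round(4),'F',o['contact_force'].round(1),'op',round(o['opening'],4),'g',round(o['grasp_force'],1))
if len(sys.argv)>4:
    x,y,z,a=map(float,sys.argv[1:5]); togo([x,y,z],R.from_euler('z',a)*R.from_euler('x',np.pi))
E
python3 -m crank '[{"turn_vec":[0, 0, 0.098]}, {"xyz":[0.045, -0.032, 0]}, {"xyz":[0.045, -0.032, 0]}, {"xyz":[0.045, -0.032, 0]}, {"xyz":[0.045, -0.032, 0]}, {"xyz":[0.045, -0.032, 0]}, {"xyz":[0.045, -0.032, 0]}, {"xyz":[0.045, -0.032, 0]}]'
python3 -m crank '[{"xyz":[0.045, -0.032, 0]}, {"xyz":[0.045, -0.032, 0]}, {"xyz":[0.045, -0.032, 0]}, {"xyz":[0.045, -0.032, 0]}, {}]'
python3 go.py .6123 -.0698 .073 .1535
```

```text
t: 1.2
ee_pos: [0.415, -0.2616, 0.2313]
tool_rot: [0.997, 0.077, 0.0, 0.0]
contact_force: [-0.7, -0.9, 0.6]
opening: 0.0857
grasp_force: 0.0
t: 1.82
ee_pos: [0.574, -0.1063, 0.2298]
tool_rot: [0.997, 0.079, -0.001, -0.0]
contact_force: [-0.6, -0.0, 0.5]
opening: 0.085
grasp_force: 0.0
t 1.82 d [ 0.0438 -0.0299  0.1568] rv [-0.001   0.0015  0.0042] F [-0.6 -0.   0.5] op 0.085 g 0.0
```

```bash

python3 -m crank '[{"xyz":[0.0438, -0.030, 0], "turn_vec":[0, 0, 0.004]}, {"xyz":[0, 0, 0.05]}, {"xyz":[0, 0, 0.05]}, {}]'
python3 go.py .6123 -.0698 .073 .1535
python3 - <<'E'
from lib import *
save('g1.png',tile(robot.grab_frame('side'),280,100,110,140,3.3),tile(robot.grab_frame('top'),290,170,100,100,3.3))
E
```

```text
t: 2.33
ee_pos: [0.6082, -0.073, 0.1274]
tool_rot: [0.997, 0.075, -0.004, -0.001]
contact_force: [-0.7, 0.3, 0.4]
opening: 0.0853
grasp_force: 0.0
t 2.33 d [ 0.0049 -0.0024  0.0543] rv [-0.0019  0.0074 -0.0043] F [-0.7  0.3  0.4] op 0.0853 g 0.0
(476, 741, 3)
```

View pics/g1.png

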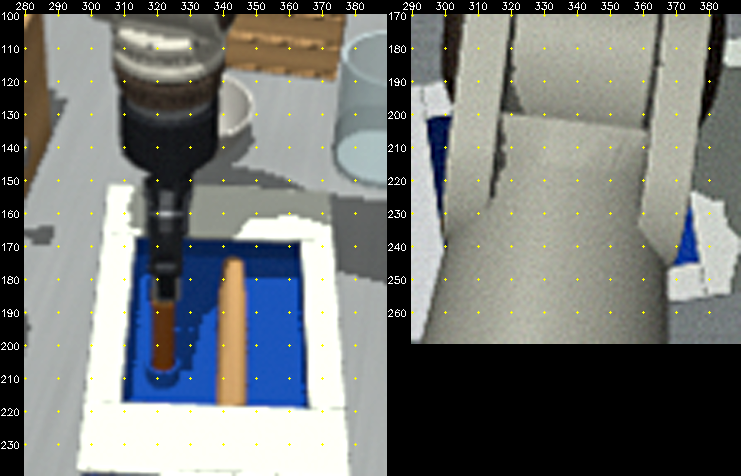

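The side view shows the fingers at (321,180), lined up on the tube at (322,195). I'll descend and close.

```bash

python3 -m crank '[{"xyz":[0.004, -0.002, 0.027], "turn_vec":[0, 0.005, -0.004]}, {"xyz":[0, 0, 0.027]}, {}, {}]'
python3 go.py .6123 -.0698 .073 .1535
```

```text
t: 2.92
ee_pos: [0.6159, -0.0704, 0.0803]
tool_rot: [0.997, 0.077, 0.004, 0.0]
contact_force: [0.4, 0.3, 0.3]
opening: 0.0854
grasp_force: 0.0
t 2.92 d [-0.0035 -0.0012  0.0072] rv [ 0.001  -0.0084  0.    ] F [0.4 0.3 0.3] op 0.0854 g 0.0
```

```bash

python3 -m crank '[{"xyz":[0, 0, 0.007]}, {}, {}]' >/dev/null
for i in 1 2 3; do python3 go.py .6123 -.0698 .073 .1535;python3 -m crank '[{}]'>/dev/null; done
```

```text
t 3.3 d [-0.0024 -0.0006 -0.0025] rv [ 0.0001 -0.0051  0.0003] F [ 0.2 -0.1 -0.4] op 0.0855 g 0.0
t 3.42 d [-0.0025 -0.0006 -0.0025] rv [ 0.0001 -0.0052  0.0004] F [-0.4 -0.7 -0.2] op 0.0853 g 0.0
t 3.55 d [-0.0024 -0.0006 -0.0026] rv [ 0.     -0.0051  0.0003] F [ 0.3  0.4 -0.3] op 0.0854 g 0.0
```

```bash

python3 -m crank '[{"xyz":[-0.0024, -0.0006, -0.001], "turn_vec":[0, -0.005, 0]}, {}, {}]' >/dev/null
python3 -m crank '[{}, {}, {}, {}, {}, {}]' 0
python3 go.py .6123 -.0698 .073 .1535
```

```text
t: 4.8
ee_pos: [0.6124, -0.0698, 0.0714]
tool_rot: [0.997, 0.077, 0.0, 0.0]
contact_force: [-0.1, 1.3, 2.5]
opening: 0.0185
grasp_force: 58.5
t 4.8 d [-0.0001 -0.     -0.0016] rv [ 0.0001 -0.0003  0.0003] F [-0.1  1.3  2.5] op 0.0185 g 58.5
```

```bash

python3 -m crank '[{"xyz":[0, 0, -0.047]}, {"xyz":[0, 0, -0.047]}, {"xyz":[0, 0, -0.047]}, {}]' | head -2
python3 -m crank '[{"xyz":[-0.0094, -0.0523, 0]}, {"xyz":[-0.0094, -0.0523, 0]}, {"xyz":[-0.0094, -0.0523, 0]}, {"xyz":[-0.0094, -0.0523, 0]}, {"xyz":[-0.0094, -0.0523, 0]}, {"xyz":[-0.0094, -0.0523, 0]}, {"xyz":[-0.0094, -0.0523, 0]}, {}]'
python3 go.py .4743 .3323 .1324 .1105
```

```text
t: 5.3
ee_pos: [0.6136, -0.0699, 0.2165]
t: 6.3
ee_pos: [0.5037, 0.1822, 0.2172]
tool_rot: [0.987, 0.153, -0.007, -0.037]
contact_force: [0.3, -0.9, 0.7]
opening: 0.0182
grasp_force: 58.9
t 6.3 d [ 0.0177 -0.1452  0.0959] rv [-0.0741  0.0096  0.1977] F [ 0.3 -0.9  0.7] op 0.0182 g 58.9
```

```bash

python3 -m crank '[{}, {}, {}]' 
python3 go.py .4743 .3323 .150 .1105
```

```text
t: 6.68
ee_pos: [0.5047, 0.1808, 0.2177]
tool_rot: [0.988, 0.152, -0.007, -0.037]
contact_force: [-1.1, 0.9, -0.1]
opening: 0.0184
grasp_force: 58.9
t 6.67 d [ 0.0166 -0.1482  0.0789] rv [-0.0739  0.009   0.1949] F [-1.1  0.9 -0.1] op 0.0184 g 58.9
```

```bash

python3 -m crank '[{"turn_vec":[-0.037, 0.005, 0.0975]}, {"turn_vec":[-0.037, 0.005, 0.0975]}, {}, {}]'  |head -2
python3 go.py .4743 .3323 .20 .1105
```

```text
t: 7.18
ee_pos: [0.5186, 0.1209, 0.2179]
t 7.17 d [-0.0003 -0.2149  0.0281] rv [-0.047   0.0042  0.0942] F [-0.3 -0.2 -1. ] op 0.0189 g 58.9
```

```bash
python3 -c "
from lib import *;print(robot.observe()['joint_positions'].round(3))"
```

```text
[0.204 0.042 0.102 1.633 0.047 3.141]
```

Joint 6 is at its limit (3.141), so I'll use the equivalent half-turn grasp by turning back through -π.

```bash

python3 -m crank '[{"turn_vec":[0, 0, -0.185]}, {"turn_vec":[0, 0, -0.185]}, {"turn_vec":[0, 0, -0.185]}, {"turn_vec":[0, 0, -0.185]}, {"turn_vec":[0, 0, -0.185]}, {"turn_vec":[0, 0, -0.185]}, {"turn_vec":[0, 0, -0.185]}, {"turn_vec":[0, 0, -0.185]}]'  |head -2
python3 -m crank '[{"turn_vec":[0, 0, -0.185]}, {"turn_vec":[0, 0, -0.185]}, {"turn_vec":[0, 0, -0.185]}, {"turn_vec":[0, 0, -0.185]}, {"turn_vec":[0, 0, -0.185]}, {}, {}]'  
python3 go.py .4743 .3323 .20 3.2521
```

```text
t: 8.18
ee_pos: [0.5184, 0.1217, 0.218]
t: 9.05
ee_pos: [0.5185, 0.1212, 0.218]
tool_rot: [0.264, 0.964, 0.02, -0.012]
contact_force: [-0.4, -0.0, 0.1]
opening: 0.0185
grasp_force: 59.0
t 9.05 d [0.1449 0.1583 0.0281] rv [ 0.0428 -0.0212 -0.6456] F [-0.4 -0.   0.1] op 0.0185 g 59.0
```

```bash

python3 -m crank '[{"turn_vec":[0.011, -0.0053, -0.1614]}, {"turn_vec":[0.011, -0.0053, -0.1614]}, {"turn_vec":[0.011, -0.0053, -0.1614]}, {"turn_vec":[0.011, -0.0053, -0.1614]}, {}, {}, {}]' | head -2
python3 go.py .4743 .3323 .20 3.2521
```

```text
t: 9.93
ee_pos: [0.5186, 0.1208, 0.218]
t 9.93 d [0.0205 0.2152 0.0178] rv [-0.001  -0.0002  0.0007] F [ 0.6 -0.9  0. ] op 0.0186 g 59.0
```

```bash

python3 -m crank '[{"xyz":[0.0041, 0.043, 0]}, {"xyz":[0.0041, 0.043, 0]}, {"xyz":[0.0041, 0.043, 0]}, {"xyz":[0.0041, 0.043, 0]}, {"xyz":[0.0041, 0.043, 0]}, {}, {}, {}]' | head -2
python3 go.py .4743 .3323 .14 3.2521
```

```text
t: 10.92
ee_pos: [0.4741, 0.3311, 0.2179]
t 10.93 d [-0.0003  0.0012  0.0779] rv [-0.0013  0.      0.0017] F [-0.7 -1.1 -0.3] op 0.0183 g 59.0
```

Descend until the tube's bottom is about 15 mm above the rack, then check in the camera.

```bash

python3 -m crank '[{"xyz":[0, 0.001, 0.026]}, {"xyz":[0, 0, 0.026]}, {"xyz":[0, 0, 0.026]}, {}, {}, {}]' | head -2
python3 go.py .4743 .3323 .0774 3.2521
python3 - <<'E'
from lib import *
print(proj('side',[[.4743,.3323,.055],[.4743,.3323,.0726],[.4743,.3323,.07]]))
save('r1.png',tile(robot.grab_frame('side'),285,270,90,95,6))
E
```

```text
t: 11.68
ee_pos: [0.4742, 0.3331, 0.1413]
t 11.68 d [ 0.0001 -0.0008  0.0639] rv [-0.0002  0.0017  0.0029] F [-0.8  0.9 -0.8] op 0.0187 g 59.0
[[348.80057616 336.33620675]
 [349.24593046 332.50380966]
 [349.17932139 333.07748643]]
(584, 564, 3)
```

View pics/r1.png

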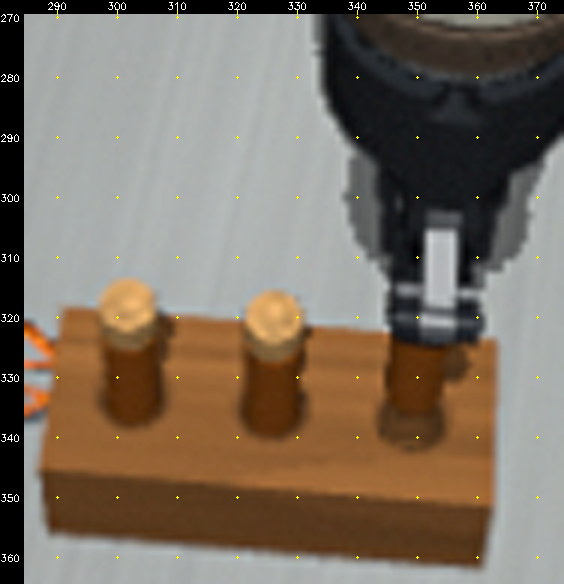

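The tube bottom is at about (349.2,334), right over the hole at (348.9,337). I'll lower it while watching the force.

```bash

python3 -m crank '[{"xyz":[0, 0, 0.01]}, {"xyz":[0, 0, 0.01]}, {"xyz":[0, 0, 0.006]}, {}, {}]' | head -2
python3 go.py .4743 .3331 .0774 3.2521
```

```text
t: 12.35
ee_pos: [0.4737, 0.333, 0.1139]
t 12.35 d [-0.0006  0.0001  0.0365] rv [-0.0011  0.      0.0034] F [-0.2 -1.1 -0.4] op 0.0188 g 59.0
```

```bash

python3 -m crank '[{"xyz":[0, 0, 0.006]}, {"xyz":[0, 0, 0.006]}, {}, {}]' | head -2
python3 go.py .4743 .3331 .0774 3.2521
```

```text
t: 12.85
ee_pos: [0.4737, 0.3329, 0.1018]
t 12.85 d [-0.0007  0.0002  0.0244] rv [-0.0012 -0.0002  0.0033] F [ 0.6  0.5 -0.7] op 0.0181 g 59.0
```

```bash

python3 -m crank '[{"xyz":[0, 0, 0.008]}, {"xyz":[0, 0, 0.008]}, {"xyz":[0, 0, 0.006]}, {}, {}]' | head -2
python3 go.py .4743 .3331 .0774 3.2521
```

```text
t: 13.48
ee_pos: [0.4737, 0.3329, 0.0799]
t 13.47 d [-0.0006  0.0001  0.0025] rv [-0.0011  0.0001  0.0034] F [ 0.1  0.5 -0.9] op 0.0185 g 59.0
```

```bash

python3 -m crank '[{"xyz":[0, 0, 0.002]}, {"xyz":[0, 0, 0.001]}, {}, {}]' | head -4
python3 -m crank '[{}, {}, {}, {}]' 0.085
python3 -m crank '[{"xyz":[0, 0, -0.04]}, {"xyz":[0, 0, -0.045]}, {"xyz":[0, 0, -0.045]}, {}]'|head -2
python3 -c "
from lib import *
save('r2.png',tile(robot.grab_frame('side'),285,300,90,65,6))
print(proj('side',[[.4743,.3323,.12]]))
o=robot.observe();print(o['joint_positions'])"
```

```text
t: 13.98
ee_pos: [0.4739, 0.333, 0.0774]
tool_rot: [-0.057, 0.998, -0.0, 0.0]
contact_force: [-0.7, -1.0, 6.0]
t: 14.48
ee_pos: [0.4736, 0.3329, 0.0766]
tool_rot: [-0.057, 0.998, -0.001, -0.0]
contact_force: [0.1, 0.1, -0.4]
opening: 0.0849
grasp_force: 0.0
t: 14.98
ee_pos: [0.4748, 0.3338, 0.2108]
(404, 564, 3)
[[350.51264237 321.56158188]]
[ 6.13313423e-01  1.49195804e-01  1.99584784e-01  1.61881421e+00
 -9.61403518e-04  4.99429024e-01]
```

View pics/r2.png

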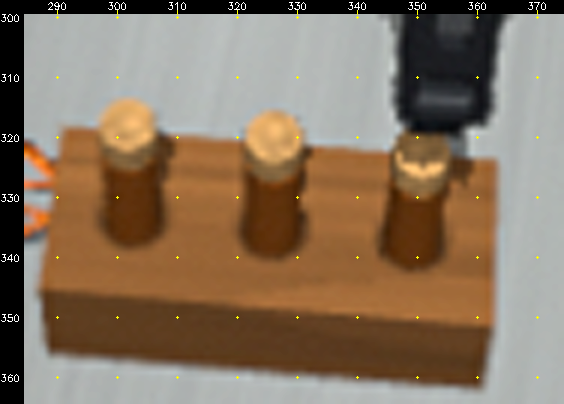

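The tube stands seated, its cork at (351,322), level with its neighbours, and it has been released. Now I'll plan the pin: find its end B (visible under the far lid in the first side crop at (342.8,173.7)) and check clearances along the tipping path, while moving over the pin.

```bash

python3 -m crank '[{"xyz":[-0.0039, -0.0485, 0]}, {"xyz":[-0.0039, -0.0485, 0]}, {"xyz":[-0.0039, -0.0485, 0]}, {"xyz":[-0.0039, -0.0485, 0]}, {"xyz":[-0.0039, -0.0485, 0]}, {"xyz":[-0.0039, -0.0485, 0]}, {"xyz":[-0.0039, -0.0485, 0]}, {"xyz":[-0.0039, -0.0485, 0]}]' 0.05 |head -2
python3 -m crank '[{"turn_vec":[0, 0, 0.17]}, {"turn_vec":[0, 0, 0.17]}, {"turn_vec":[0, 0, 0.17]}, {"turn_vec":[0, 0, 0.17]}, {"turn_vec":[0, 0, 0.17]}, {"turn_vec":[0, 0, 0.17]}, {"turn_vec":[0, 0, 0.17]}, {"turn_vec":[0, 0, 0.17]}]' |head -2
python3 -m crank '[{"turn_vec":[0, 0, 0.168]}, {}, {}, {}]'
python3 go.py .5483 -.0485 .12 1.7243
cat > clear.py <<'E'
import numpy as np
def clr(gy,gz,th,s,n=241):
    "pin/gripper clearance (mm); gy,gz grip point on axis in tub frame, th tip angle deg, s grip coordinate on pin"
    t=np.radians(th); u=np.array([np.cos(t),np.sin(t)]); v=np.array([-u[1],u[0]])
    a=np.linspace(-120,120,n); r=np.where(abs(a)<70,13,13-4*(abs(a)-70)/50)
    P=np.array([gy,gz])+np.outer(a-s,u)
    def box(Q,y0,y1,z0,z1):
        d=np.maximum(np.maximum([y0,z0]-Q,Q-[y1,z1]),0);return np.linalg.norm(d,axis=1)
    B=dict(lidA=(102.5,173,80,84),lidB=(-173,-102.5,80,84),wallA=(165,173,0,84),wallB=(-173,-165,0,84),floor=(-173,173,-5,4),crA=(60,80,0,20.6),crB=(-80,-60,0,20.6))
    o={k:round(float((box(P,*b)-r).min())) for k,b in B.items()}
    G=np.array([[gy,gz]+54*v+w*u for w in np.linspace(-43,43,20)]+[[gy,gz]-21*v+w*u for w in np.linspace(-12,12,7)])
    o['grip']=round(float(min(box(G,*b).min() for b in B.values())))
    o['ends']=[tuple(P[i].round().astype(int)) for i in (0,-1)]
    return o
E
python3 - <<'E'
from lib import *; from clear import clr
for z in(.03,.039): 
    P=onz('side',(342.8,173.7),z); d=P[:2]-[.5677,-.0759]; c,s=np.cos(.1535),np.sin(.1535); print('B end tub',d@[c,s],d@[-s,c])
s=30
for g,z,th in [(30,33,0),(30,50,0),(-2,50,0),(-2,52,8),(-2,56,16),(0,60,22),(20,72,22),(40,84,22),(60,96,22),(80,108,22),(100,120,22)]: print(g,z,th,clr(g,z,th,s))
E
```

```text
t: 16.02
ee_pos: [0.5484, -0.0505, 0.2056]
t: 17.02
ee_pos: [0.5482, -0.0489, 0.2055]
t: 17.52
ee_pos: [0.5486, -0.0489, 0.2069]
tool_rot: [0.649, 0.761, -0.001, 0.0]
contact_force: [-0.4, -0.3, -0.5]
opening: 0.05
grasp_force: 0.0
t 17.52 d [ 0.0005 -0.0002  0.0869] rv [-0.0006  0.001   0.0053] F [-0.4 -0.3 -0.5] op 0.05 g 0.0
B end tub -0.015758415477474298 -0.13354989708332587
B end tub -0.015431767368620062 -0.12330851067065288
30 33 0 {'lidA': 36, 'lidB': 36, 'wallA': 36, 'wallB': 36, 'floor': 16, 'crA': -1, 'crB': -1, 'grip': 8, 'ends': [(np.int64(-120), np.int64(33)), (np.int64(120), np.int64(33))]}
30 50 0 {'lidA': 20, 'lidB': 20, 'wallA': 36, 'wallB': 36, 'floor': 33, 'crA': 16, 'crB': 16, 'grip': 20, 'ends': [(np.int64(-120), np.int64(50)), (np.int64(120), np.int64(50))]}
-2 50 0 {'lidA': 24, 'lidB': 17, 'wallA': 68, 'wallB': 4, 'floor': 33, 'crA': 18, 'crB': 16, 'grip': 25, 'ends': [(np.int64(-152), np.int64(50)), (np.int64(88), np.int64(50))]}
-2 52 8 {'lidA': 13, 'lidB': 29, 'wallA': 69, 'wallB': 5, 'floor': 18, 'crA': 28, 'crB': 7, 'grip': 26, 'ends': [(np.int64(-151), 
[... 601 characters left out ...]
'lidB': 39, 'wallA': 45, 'wallB': 57, 'floor': 15, 'crA': 53, 'crB': 4, 'grip': 45, 'ends': [(np.int64(-99), np.int64(28)), (np.int64(123), np.int64(118))]}
60 96 22 {'lidA': 14, 'lidB': 38, 'wallA': 42, 'wallB': 77, 'floor': 27, 'crA': 57, 'crB': 10, 'grip': 24, 'ends': [(np.int64(-79), np.int64(40)), (np.int64(143), np.int64(130))]}
80 108 22 {'lidA': 18, 'lidB': 43, 'wallA': 43, 'wallB': 97, 'floor': 39, 'crA': 61, 'crB': 22, 'grip': 10, 'ends': [(np.int64(-59), np.int64(52)), (np.int64(163), np.int64(142))]}
100 120 22 {'lidA': 21, 'lidB': 56, 'wallA': 45, 'wallB': 117, 'floor': 51, 'crA': 64, 'crB': 39, 'grip': 13, 'ends': [(np.int64(-39), np.int64(64)), (np.int64(183), np.int64(154))]}
```

```bash

python3 -m crank '[{"xyz":[0, 0, 0.044], "turn_vec":[0, 0, 0.005]}, {"xyz":[0, 0, 0.043]}, {}, {}, {}]' |head -2
python3 go.py .5483 -.0485 .015 1.7243
python3 - <<'E'
from clear import clr
s=33
for g,z,th in [(30,34,0),(30,50,0),(4,50,0),(4,57,8),(4,67,16),(4,74,20),(12,84,20),(24,96,20),(36,108,20),(44,130,20),(44,160,20)]: print(g,z,th,{k:v for k,v in clr(g,z,th,s).items()if k!='ends'})
E
```

```text
t: 18.15
ee_pos: [0.5498, -0.0491, 0.1225]
t 18.15 d [ 0.001  -0.0017  0.1075] rv [ 0.0028  0.0019 -0.0016] F [ 0.9 -0.7  0.4] op 0.0501 g 0.0
30 34 0 {'lidA': 36, 'lidB': 35, 'wallA': 39, 'wallB': 33, 'floor': 17, 'crA': 0, 'crB': 0, 'grip': 9}
30 50 0 {'lidA': 20, 'lidB': 19, 'wallA': 39, 'wallB': 33, 'floor': 33, 'crA': 16, 'crB': 16, 'grip': 20}
4 50 0 {'lidA': 23, 'lidB': 17, 'wallA': 65, 'wallB': 7, 'floor': 33, 'crA': 18, 'crB': 16, 'grip': 25}
4 57 8 {'lidA': 7, 'lidB': 25, 'wallA': 66, 'wallB': 8, 'floor': 23, 'crA': 32, 'crB': 11, 'grip': 31}
4 67 16 {'lidA': 7, 'lidB': 29, 'wallA': 69, 'wallB': 13, 'floor': 12, 'crA': 47, 'crB': 8, 'grip': 40}
4 74 20 {'lidA': 17, 'lidB': 29, 'wallA': 73, 'wallB': 16, 'floor': 9, 'crA': 56, 'crB': 8, 'grip': 46}
12 84 20 {'lidA': 22, 'lidB': 23, 'wallA': 68, 'wallB': 24, 'floor': 19, 'crA': 63, 'crB': 15, 'grip': 56}
24 96 20 {'lidA': 28, 'lidB': 17, 'wallA': 63, 'wallB': 36, 'floor': 31, 'crA': 70, 'crB': 24, 'grip': 60}
36 108 20 {'lidA': 34, 'lidB': 11, 'wallA': 63, 'wallB': 48, 'floor': 43, 'crA': 77, 'crB': 32, 'grip': 49}
44 130 20 {'lidA': 50, 'lidB': -5, 'wallA': 76, 'wallB': 56, 'floor': 65, 'crA': 95, 'crB': 51, 'grip': 50}
44 160 20 {'lidA': 78, 'lidB': 15, 'wallA': 103, 'wallB': 60, 'floor': 95, 'crA': 123, 'crB': 80, 'grip': 72}
```

```bash

python3 -m crank '[{"xyz":[0.001, -0.0012, 0.036]}, {"xyz":[0, 0, 0.036]}, {"xyz":[0, 0, 0.024]}, {}, {}, {}, {}]' |head -4
python3 go.py .5483 -.0485 .015 1.7243
python3 - <<'E'
from lib import *
save('p1.png',tile(robot.grab_frame('side'),290,130,95,115,5))
E
```

```text
t: 19.02
ee_pos: [0.5478, -0.0484, 0.025]
tool_rot: [0.652, 0.759, -0.0, 0.001]
contact_force: [-0.5, -0.2, 0.6]
t 19.02 d [-0.0002  0.0004  0.01  ] rv [ 0.0009  0.0015 -0.0019] F [-0.5 -0.2  0.6] op 0.0502 g 0.0
(589, 499, 3)
```

View pics/p1.png

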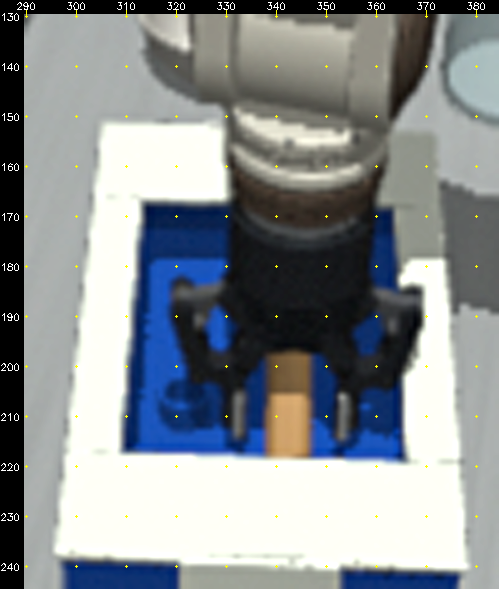

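The fingers straddle the pin (fingers at u≈333 and 354, pin at u≈343), but the finger knuckles at (319,186) and (370,187) spread wide. I'll check their height over the lid before going lower.

```bash
python3 - <<'E'
from lib import *
o=robot.observe();q=R.from_quat(o['tool_rot']);X=q.apply([1,0,0]);c,s=np.cos(.1535),np.sin(.1535)
for off in(0,.012):
  for uv in[(370,187),(369,193),(366,200),(358,204),(319,186),(321,192),(325,200),(332,215),(355,215),(370,184)]:
    C,d=ray('side',uv);l=((o['ee_pos']+off*X-C)@X)/(d@X);P=C+d*l;D=P[:2]-[.5677,-.0759];print(off,uv,'tub x %.3f z %.3f'%(D@[c,s],P[2]))
E
```

```text
0 (370, 187) tub x -0.084 z 0.130
0 (369, 193) tub x -0.084 z 0.108
0 (366, 200) tub x -0.078 z 0.081
0 (358, 204) tub x -0.057 z 0.065
0 (319, 186) tub x 0.051 z 0.128
0 (321, 192) tub x 0.046 z 0.106
0 (325, 200) tub x 0.034 z 0.076
0 (332, 215) tub x 0.014 z 0.016
0 (355, 215) tub x -0.051 z 0.020
0 (370, 184) tub x -0.083 z 0.141
0.012 (370, 187) tub x -0.083 z 0.141
0.012 (369, 193) tub x -0.082 z 0.120
0.012 (366, 200) tub x -0.076 z 0.093
0.012 (358, 204) tub x -0.056 z 0.077
0.012 (319, 186) tub x 0.050 z 0.139
0.012 (321, 192) tub x 0.045 z 0.118
0.012 (325, 200) tub x 0.034 z 0.088
0.012 (332, 215) tub x 0.014 z 0.029
0.012 (355, 215) tub x -0.050 z 0.032
0.012 (370, 184) tub x -0.082 z 0.152
```

```bash

python3 -m crank '[{"xyz":[0, 0.0015, 0]}, {}, {}]' 0.035 |tail -3
python3 -m crank '[{"xyz":[0, 0, 0.002]}, {"xyz":[0, 0, 0.002]}, {}, {}]' |tail -3
python3 go.py .5483 -.0485 .015 1.7243
```

```text
contact_force: [0.0, -0.3, -0.2]
opening: 0.0351
grasp_force: 0.0
contact_force: [1.0, 0.3, 0.1]
opening: 0.035
grasp_force: 0.0
t 19.95 d [-0.0003 -0.0006  0.0052] rv [-0.0002  0.0012 -0.0019] F [1.  0.3 0.1] op 0.035 g 0.0
```

```bash

python3 -m crank '[{"xyz":[0, 0, 0.002]}, {"xyz":[0, 0, 0.002]}, {}, {}]' |tail -3
python3 go.py .5483 -.0485 .015 1.7243
```

```text
contact_force: [-1.0, 0.1, 0.0]
opening: 0.035
grasp_force: 0.0
t 20.45 d [-0.0003 -0.0006  0.0012] rv [-0.0002  0.0012 -0.0018] F [-1.   0.1  0. ] op 0.035 g 0.0
```

```bash

python3 -m crank '[{}, {}, {}, {}, {}]' 0
python3 -m crank '[{"xyz":[0, 0, -0.006]}, {"xyz":[0, 0, -0.006]}, {"xyz":[0, 0, -0.006]}, {}, {}]'
```

```text
t: 21.08
ee_pos: [0.5488, -0.0481, 0.0163]
tool_rot: [0.652, 0.759, -0.001, 0.0]
contact_force: [-5.0, -0.7, 5.1]
opening: 0.0241
grasp_force: 58.9
t: 21.7
ee_pos: [0.5489, -0.0481, 0.0341]
tool_rot: [0.651, 0.759, -0.0, 0.0]
contact_force: [0.3, -0.5, -0.7]
opening: 0.0237
grasp_force: 59.0
```

Gripped and lifted freely. Now I'll shift it toward −y and tip it.

```bash

python3 -m crank '[{"xyz":[-0.013, 0, 0]}, {"xyz":[-0.013, 0, 0]}, {}, {}, {}]' |sed -n '1,4p'
python3 -m crank '[{"xyz":[0, 0, -0.0065], "turn_vec":[0, 0.0873, 0]}, {"xyz":[0.0006, 0, -0.0065], "turn_vec":[0, 0.0873, 0]}, {}, {}, {}]'
python3 go.py .5523 -.0738 .05 1.7243
```

```text
t: 22.32
ee_pos: [0.5528, -0.0736, 0.0342]
tool_rot: [0.651, 0.759, -0.0, 0.0]
contact_force: [0.1, -0.2, -0.3]
t: 22.95
ee_pos: [0.5526, -0.0732, 0.0471]
tool_rot: [0.649, 0.756, 0.056, -0.066]
contact_force: [0.4, 0.2, -0.5]
opening: 0.0239
grasp_force: 59.0
t 22.95 d [-0.0001 -0.0004 -0.003 ] rv [-0.0004 -0.1725 -0.001 ] F [ 0.4  0.2 -0.5] op 0.0239 g 59.0
```

```bash

python3 -m crank '[{"xyz":[0.0011, 0, -0.0064], "turn_vec":[0, 0.0873, 0]}, {"xyz":[0.0017, 0, -0.0063], "turn_vec":[0, 0.0873, 0]}, {}, {}, {}]' |sed -n '1,4p'
python3 - <<'E'
from lib import *
save('p2.png',tile(robot.grab_frame('side'),290,130,95,115,4),tile(robot.grab_frame('top'),275,175,130,95,2.8))
E
```

```text
t: 23.58
ee_pos: [0.5527, -0.0732, 0.0603]
tool_rot: [0.641, 0.748, 0.112, -0.131]
contact_force: [-0.5, -0.1, -0.9]
(474, 792, 3)
```

View pics/p2.png

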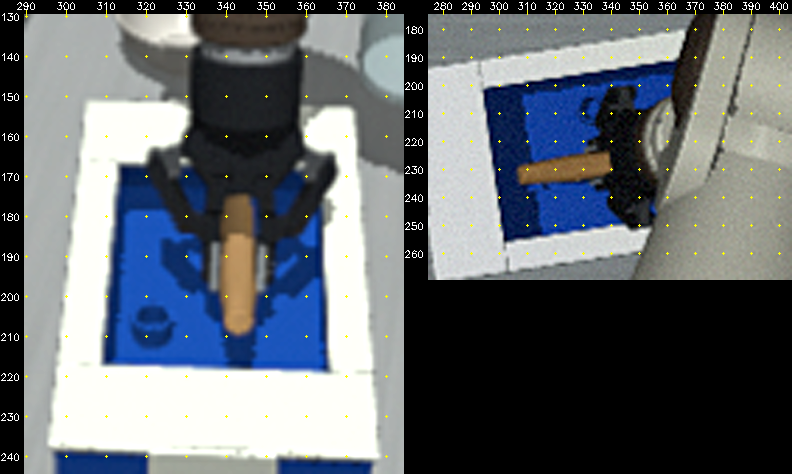

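End A is free inside the mouth, at top (307,231) and side (343,208). I'll slide it out along its slant, then go up.

```bash

python3 -m crank '[{"xyz":[0.0176, 0, -0.0037]}, {"xyz":[0.0176, 0, -0.0037]}, {"xyz":[0.0176, 0, -0.0037]}, {"xyz":[0.0176, 0, -0.0037]}, {}, {}, {}]' |sed -n '1,4p'
python3 -m crank '[{"xyz":[0.0068, 0, -0.0188]}, {"xyz":[0.0137, 0, -0.0376]}, {"xyz":[0.0137, 0, -0.0376]}, {"xyz":[0.0137, 0, -0.0376]}, {"xyz":[0.0068, 0, -0.0188]}, {}, {}, {}]'
```

```text
t: 24.55
ee_pos: [0.5434, -0.0137, 0.0977]
tool_rot: [0.642, 0.747, 0.113, -0.132]
contact_force: [0.5, -0.1, -0.7]
t: 25.55
ee_pos: [0.5433, -0.0132, 0.2569]
tool_rot: [0.642, 0.747, 0.112, -0.132]
contact_force: [-0.3, 0.2, -2.0]
opening: 0.024
grasp_force: 59.1
```

```bash

python3 -m crank '[{"turn_vec":[0, -0.0873, 0]}, {"turn_vec":[0, -0.0873, 0]}, {"turn_vec":[0, -0.0873, 0]}, {"turn_vec":[0, -0.0873, 0]}, {"xyz":[-0.015, 0, 0]}, {"xyz":[-0.015, 0, 0]}, {}, {}]' >/dev/null
python3 -m crank '[{}, {}, {}, {}]' 
python3 - <<'E'
from lib import *
save('p3.png',tile(robot.grab_frame('side'),270,60,140,200,2.8),tile(robot.grab_frame('top'),265,175,140,100,2.5))
E
```

```text
t: 27.05
ee_pos: [0.5481, -0.0427, 0.2583]
tool_rot: [0.651, 0.759, -0.0, 0.0]
contact_force: [-0.6, -0.8, -1.2]
opening: 0.0237
grasp_force: 59.1
(574, 790, 3)
```

View pics/p3.png

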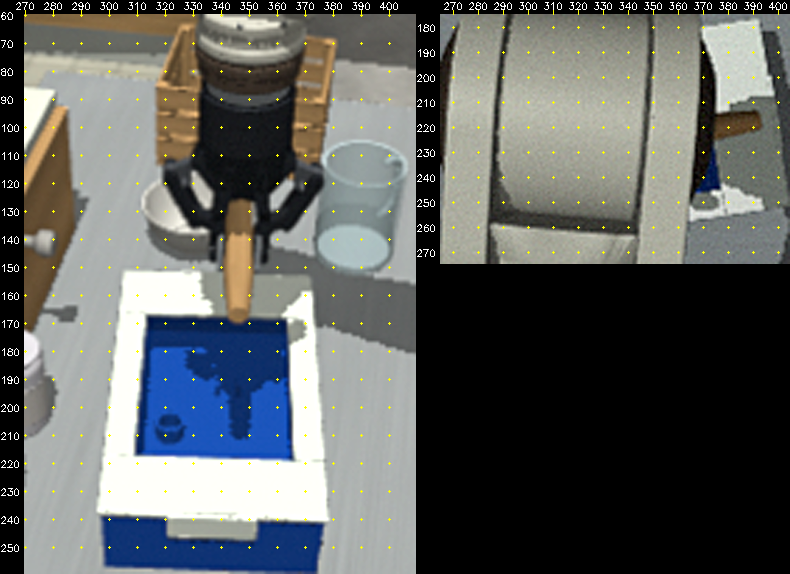

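The pin is level in the gripper, high over the mouth (side view from (344,128) to (346,166)) and touching nothing else. I'll hand in the job.

```bash
python3 -c "
from cell import robot
print(robot.close_job())"
```

```text
the job is handed in; nothing more can be done
None
```

The job is handed in: the spice tube stands released in the rack's free hole, and the rolling pin is held level and still over the tub, about 17 cm above the lid; the judge's result wasn't shown.

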